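# Fit the spring clip that retains the tube carrier on a bench shaker

### The arm

A 7-joint arm with a two-finger parallel gripper is mounted at the origin on the work surface. World frame = base frame: x ahead of the robot, y to its left, z up, the work surface at z = 0. Lengths are in m, angles in degrees, forces in N, time in s.
With the tool pointing down it reaches from about 0.35 to 0.775 m from the base axis. Payload 3.1 kg.
Tool frame: the origin (TCP) lies between the finger pads; the fingertips stand manip.tips_ahead ahead of it and the grasp point (between the pads) lies 5 mm behind it (manip.tips_ahead is the distance from the TCP to the fingertips, in m); z points along the fingers, y is the line along which they close (so a half turn about z gives the same grasp; the last joint's range is limited). The gripper opens to 85 mm and grips with 20 to 120 N. Pads are 22 mm wide; open, the fingers measure 114 mm over their backs; the gripper's body (76 mm by 85 mm) begins 54 mm behind the grasp point. The pads swing forward as they close: fully open they stand 13 mm farther back than shut.
Start: joints at [-66.102, 17.813, 0.802, 86.603, -0.252, 75.585, -1.558], TCP at [0.244, 0.493, 0.245] pointing down, gripper open.
Joint ranges: [-154.91, 154.91], [-16.99, 109.72], [-72.82, 74.43], [7.12, 147.25], [-82.49, 262.49], [11.32, 116.49], [-174.64, 174.64]. Speed limits (degrees/s): [159.86, 159.86, 180, 180, 180, 180, 180].

### API

Orientations are given as [roll, pitch, yaw] about the fixed x, y, z axes, in that order (R = Rz(yaw) Ry(pitch) Rx(roll)).
In Python, from cell import sensors, eyes, order, manip gives the robot as it stands.
- The arm moves only by the tool jog_arm, never from a script. Its argument "motion" is one flat list of numbers, 4 for each row, row after row: the shift along the tool's x, y, z in m, then the turn about the tool's z in degrees. In form: [tx, ty, tz, roll, tx, ty, tz, roll, ...]. A call has 1 to 5 rows; each row is the pose to reach, as a shift and turn from the pose commanded when the call began, along the tool's axes at that moment; what a row does not reach only later rows make up. A row lasts 1/10 s, in which the tool goes at most 50 mm and 8.59 degrees, less where a joint would pass 70% of its speed; a pose out of reach is approached as far as the arm can. A call with a gripper value outside its range is refused whole. "hand" is the finger opening in m, from 0 to 0.0854, set as the call begins (left out, the last holds). The fingers move at their own pace and stop on an object; "force" is the grip in N (left out, the last holds). Time passes only in rows, so rows that repeat a pose let the fingers close. It gives the time, the measured TCP pose, the force, the opening and the grip force at its end, in the units of the state.
- sensors.state(): the state, without advancing time (a new reading comes with each control period).
- eyes.grab_frame(name): name is "scene" or "top" or "wrist"; returns a dict with "image" (480x640x3 uint8, red, green, blue), "K" (3x3 intrinsics, pixels), "k1" (the pictures are not rectified: a ray, as slopes to the right and down, at radius r is drawn at 1 + k1 r^2 times it, then the intrinsics apply), "R" (3x3) and "t" (3): a world point X has camera coordinates R X + t. Camera axes: x right, y down, z forward; pixel columns grow to the right and rows downward; lengths in m; the calibration is good to about 2 mm. A picture is of the moment at which its call begins. There is no depth.
- order.finish_job(): hands the job in; it is judged then, once.
The state is a dict: "time_s": time; "joint_positions": joint angles; "joint_vel": joint speeds; "joint_efforts": joint torques, N m; "eef_pos": TCP position; "orientation": TCP orientation; "force": force on the tool from outside, world axes, zero at the start; "torque": the same for the moment, N m; "grip_width": opening from 0.0 (shut) to 1.0 (fully open); "grasp_force": force on a finger pad.
Only numpy, scipy, OpenCV 4.12 (cv2) and the standard library are available. Lean on these libraries where they do the work, as an engineer would, in place of code of your own. Each camera call takes 0.05 s, during which the arm holds its last target. There are 200 camera calls.

### The job

Pick the orange spring clip up from the rubber mat by its upright tab, lay it on the shaker's blue hub between the two guide rails, and press it sideways into the groove of the steel spindle until it snaps fully home, with the tab on the side of the rails and the front panel; then let go of it. The platform coasts away as you press until it meets its stop, somewhere, and only then will the clip go on: push until you feel it snap in, and never hard. Leave the jar, the beaker and the tube rack where they stand.

Things in the scene. Friction and masses are not known exactly. Their poses are not given: they have to be found in the camera images.
- clip_tab (a point): centre of the upright tab of the loose orange spring clip; the tab is 14 x 14 mm and stands 44 mm above the clip's 5 mm thick plate. This point lies 27 mm above the clip's underside. x points from the tab to the clip's open mouth (the way the clip is pressed on), z up. The 26 mm wide plate reaches from 13 mm behind this point to 29 mm ahead of it, two sprung steel prongs from there to 51 mm
- clip_pocket (a point): centre of the space between the clip's prongs, where the spindle's axis lies when the clip is seated; 42 mm ahead of the tab's centre along the clip's x, 2.5 mm above the clip's underside (half-way up its plate). Same axes as clip_tab. The mouth between the prongs is about 10 mm wide and spreads to 14 mm
- groove (a point): centre of the groove in the upright steel spindle, on its axis, 94.5 mm above the bench; x is the platform's sliding direction, away from the front panel: the clip is pressed on along +x. The groove is 14 mm in diameter, 9 mm high; its lower side is the flat face of the blue hub (92 mm across) 4.5 mm below this point, its upper side the spindle's head (22 mm across, 13 mm high)
- shaker: the shaker's fixed white base, 300 x 190 mm, its grey front panel on the -x side; origin at the bench under its middle; x from the front panel to the back
- clip: the spring clip as a whole, about 50 g; its origin lies under clip_pocket, on its underside; x towards the open mouth. It snaps on at a push of about 5 to 8 N, once the platform stands against its stop; the push then falls off suddenly and rises again when the clip is home. The forces between clip and platform must stay below 24 N in all, so keep the push under 12 N
- platform: platform, 176 mm across, with hub, spindle and low tube caps (tops 10 mm below the hub's face), one piece; origin on the spindle's axis at bench height. Two guide rails on the hub, 33 mm apart, 4 mm high, 18 to 42 mm before the spindle. It slides along its x only, with 1.5 N drag, 6 to 36 mm from its start to a hard rubber stop whose place cannot be seen
- mat: flat black rubber mat, 150 x 130 x 4 mm, fixed to the bench, on which the clip lies; origin at the centre of its underside
- jar_mid (a point): middle of an amber jar, 54 mm across, 85 mm high, bystander
- beaker_mid (a point): middle of a clear beaker, 60 mm across, 80 mm high, bystander
- rack_mid (a point): middle of a blue tube rack, 70 x 150 mm and 35 mm high with caps 10 mm above that, bystander
There are look-alikes about, which are no part of the job. What is meant by the clip is not pink or purple, and is the larger of those in its own colour.

How it is judged:
By the outcome, as a careful person would: the job done as asked, in the order asked, and still so for the second after the job is handed in, with the robot touching nothing.
It also fails if it takes over 64 s, if anything falls off the work surface, if the arm or the gripper's body presses on something with over 40 N, if the wrist force passes 120 N, or if a joint passes its speed limit or range.

## Working session

There is one attempt and no reset: what is moved stays moved. The work goes in short steps, Python scripts to look and compute and a tool call to move; the robot and the scene stay as the last step left them, time stands still between calls to the robot, and variables do not carry over. Pictures are saved under pics/ and viewed, at most 10 in all, crops included, and the job is handed in when it is done.

Besides the shell and the picture viewer there is one more tool, called as name(argument=value, ...) on one line, values as JSON. jog_arm: Moves the arm, as the interface text tells. Its arguments: {"type":"object","properties":{"motion":{"type":"array","items":{"type":"number"}},"hand":{"type":"number"},"force":{"type":"number"}},"required":["motion"]}

```bash
mkdir -p pics; cat > h.py <<'E'
import numpy as np, cv2
from cell import sensors, eyes, order, manip
def grab(n,save=None):
    f=eyes.grab_frame(n)
    if save: cv2.imwrite('pics/'+save,cv2.cvtColor(f['image'],cv2.COLOR_RGB2BGR))
    return f
def ray(f,uv):
    K=np.array(f['K']);d=np.array([f['k1'],0,0,0,0],float)
    p=cv2.undistortPoints(np.array(uv,float).reshape(-1,1,2),K,d).reshape(-1,2)
    R=np.array(f['R']);t=np.array(f['t'])
    D=np.c_[p,np.ones(len(p))]@R
    return -R.T@t, D
def plane(f,uv,z):
    c,D=ray(f,uv); return c+D*((z-c[2])/D[:,2])[:,None]
def proj(f,X):
    d=np.array([f['k1'],0,0,0,0],float)
    return cv2.projectPoints(np.array(X,float).reshape(-1,1,3),cv2.Rodrigues(np.array(f['R']))[0],np.array(f['t'],float),np.array(f['K']),d)[0].reshape(-1,2)
E
python3 - <<'E'
from h import *
a=grab('scene','s0.png');b=grab('top','t0.png')
print(manip.tips_ahead,sensors.state())
for f in (a,b): print(f['K'],f['k1'],-np.array(f['R']).T@f['t'])
E
```

```text
0.014 {'time_s': 0.1, 'joint_positions': array([-66.10122492,  17.8552679 ,   0.80051969,  86.68261114,
        -0.25171881,  75.58273486,  -1.55962222]), 'joint_vel': array([-0.02656815, -0.09343168, -0.03847873, -0.14681904,  0.03165429,
       -0.11207086, -0.01832302]), 'joint_efforts': array([ 3.91551084e-04, -3.80854404e+01,  1.46482280e-01, -2.31241179e+01,
        1.22051311e-02,  8.07950244e-03, -1.09405767e-05]), 'eef_pos': array([0.24329301, 0.49258   , 0.24433634]), 'orientation': array([-1.79881247e+02,  5.01581342e-03,  1.53716460e+02]), 'force': array([0.24528981, 0.52898217, 0.26139454]), 'torque': array([ 0.00932211, -0.00651473, -0.00103088]), 'grasp_force': 0.0, 'grip_width': 1.0005791184954695}
[[442.69107179   0.         317.86086842]
 [  0.         442.69107179 238.24676172]
 [  0.           0.           1.        ]] -0.010722827534688471 [1.13356317 0.31286682 0.90141964]
[[590.78751742   0.         307.57789718]
 [  0.         590.78751742 241.92194185]
 [  0.           0.           1.        ]] 0.023719795937227756 [ 0.38526063 -0.00832905  1.51972399]
```

View pics/t0.png

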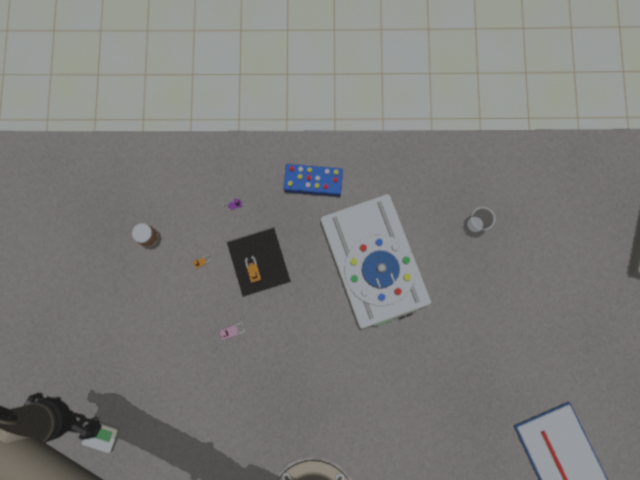

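View pics/s0.png

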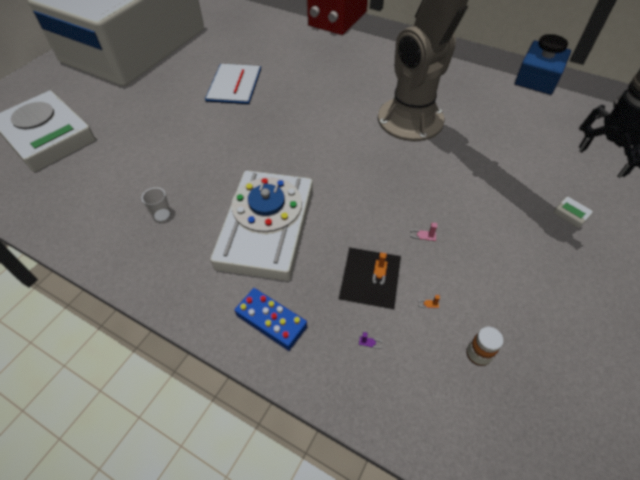

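Top view: the clip is on the mat at about (253,270), mouth pointing up-image. The spindle is near (381,268), with the rails below it towards the robot. The shaker axis runs up and slightly left. Next I'll measure with colour masks.

```bash
python3 - <<'E'
from h import *
f=grab('top'); s=grab('scene')
im=cv2.cvtColor(f['image'],cv2.COLOR_RGB2BGR)
c1=cv2.resize(im[220:300,215:295],(480,480),interpolation=cv2.INTER_CUBIC)   # x6
cv2.imwrite('pics/c1.png',c1)
def m(f,lo,hi,amin=30):
    h=cv2.cvtColor(f['image'],cv2.COLOR_RGB2HSV)
    k=cv2.inRange(h,np.array(lo),np.array(hi))
    out=[]
    for c in cv2.findContours(k,cv2.RETR_EXTERNAL,cv2.CHAIN_APPROX_NONE)[0]:
        if cv2.contourArea(c)>amin: out.append((cv2.contourArea(c),cv2.minAreaRect(c),c))
    return out
for n,g in(('top',f),('scene',s)):
    for a,r,c in m(g,(8,150,120),(22,255,255),15): print(n,'orange',a,r, c.reshape(-1,2).min(0),c.reshape(-1,2).max(0))
for a,r,c in m(f,(100,120,50),(125,255,255),200):
    print('blue',a,r,plane(f,r[0],.09))
for a,r,c in m(f,(0,0,0),(180,255,50),1000):
    print('black',a,r,plane(f,r[0],.004), plane(f,cv2.boxPoints(r),.004)[:,:2])
for a,r,c in m(f,(0,0,135),(180,50,255),1500): 
    if r[0][1]>150: print('white',a,r, plane(f,cv2.boxPoints(r),.06)[:,:2])
E
```

```text
top orange 126.0 ((253.25, 271.7500305175781), (16.76007080078125, 9.486831665039062), 71.56504821777344) [248 264] [259 281]
top orange 22.5 ((201.2000274658203, 261.6000061035156), (5.0596442222595215, 6.324555397033691), 71.56504821777344) [198 259] [204 265]
scene orange 40.0 ((430.5, 303.5), (5.0, 13.0), 90.0) [424 301] [437 306]
scene orange 102.5 ((379.8099670410156, 268.8299865722656), (10.889445304870605, 14.990663528442383), 8.130102157592773) [374 261] [386 276]
scene orange 17.5 ((382.5, 255.0), (4.0, 5.0), 90.0) [380 253] [385 257]
blue 852.5 ((380.5, 269.0), (34.0, 35.0), 90.0) [[ 0.56316548 -0.16510974  0.09      ]]
blue 1110.0 ((312.71038818359375, 179.47586059570312), (56.63701629638672, 26.74064826965332), 4.763641834259033) [[ 7.88652573e-01 -5.21076793e-04  9.00000000e-02]]
black 2506.0 ((58.33172607421875, 427.93878173828125), (122.35581970214844, 53.86113739013672), 28.95099639892578) [[0.18022038 0.62869448 0.004     ]] [[0.19523827 0.7938653 ]
 [0.30849279 0.73985707]
 [0.16549376 0.46360824]
 [0.05613135 0.52059502]]
black 2532.0 ((257.9972839355469, 261.6162109375), (54.847015380859375, 48.45064926147461), 72.89727020263672) [[0.59350579 0.14191756 0.004     ]] [[0.64382973 0.2241135 ]
 [0.68140561 0.10370674]
 [0.54380275 0.06069759]
 [0.50726012 0.17939031]]
white 3664.5 ((561.1732177734375, 452.89813232421875), (85.06122589111328, 57.93106460571289), 64.29004669189453) [[ 0.19173848 -0.48015496]
 [ 0.24978112 -0.60599345]
 [ 0.07946529 -0.67621301]
 [ 0.0236146  -0.55310581]]
white 8605.0 ((375.48541259765625, 259.9598388671875), (119.01202392578125, 75.26890563964844), 70.01689910888672) [[ 0.69947232 -0.01811846]
 [ 0.76568808 -0.19776814]
 [ 0.48279167 -0.29067584]
 [ 0.42018859 -0.1165234 ]]
```

jog_arm(motion=[-0.04,-0.02,0,-8.2,-0.08,-0.04,0,-16.4,-0.12,-0.06,0,-24.6,-0.16,-0.08,0,-32.8,-0.2,-0.1,0,-41], hand=0.0854)

```text
time_s: 0.7
eef_pos: [0.3757, 0.3186, 0.2452]
orientation: [180.0, 0.0, -166.5]
force: [0.4, 0.5, 0.5]
grip_width: 0.997
grasp_force: 0.0
```

```bash
cat >> h.py <<'E'
def go(x,y,z,yaw):
    s=sensors.state();p=s['eef_pos'];w=s['orientation'][2];a=np.radians(w)
    d=np.array([x,y,z])-p
    r=-((yaw-w+180)%360-180)
    print('t',round(s['time_s'],2),'pos',p.round(4),s['orientation'].round(2),'F',s['force'].round(1),'grip',round(s['grip_width'],3),round(s['grasp_force'],1))
    print('move tx %.4f ty %.4f tz %.4f roll %.2f'%(d[0]*np.cos(a)+d[1]*np.sin(a),d[0]*np.sin(a)-d[1]*np.cos(a),-d[2],r))
E
python3 -c "
from h import *
go(.52,.13,.25,195)"
```

```text
t 0.7 pos [0.3757 0.3186 0.2452] [ 180.      0.   -166.52] F [0.4 0.5 0.5] grip 0.997 0.0
move tx -0.0963 ty -0.2170 tz -0.0048 roll -1.52
```

jog_arm(motion=[-0.019,-0.043,0,-1.5,-0.038,-0.086,0,-1.5,-0.057,-0.129,0,-1.5,-0.076,-0.172,0,-1.5,-0.096,-0.215,0,-1.5])

```text
time_s: 1.2
eef_pos: [0.5181, 0.131, 0.2453]
orientation: [180.0, 0.0, -165.3]
force: [1.3, 0.7, 0.1]
grip_width: 1.001
grasp_force: 0.0
```

```bash
python3 -c "
from h import *
f=grab('wrist','w1.png')
print(f['K'][0][0],f['k1'],-np.array(f['R']).T@f['t'],np.array(f['R'])[2])
go(.57,.15,.25,195)"
```

```text
429.6842497522106 -0.04177393744844128 [0.43642379 0.10936903 0.37315299] [ 0.31803026  0.08273149 -0.944464  ]
t 1.25 pos [0.5236 0.1201 0.2453] [-179.44    0.2  -166.13] F [ 6.2 -6.9  1.7] grip 0.999 0.0
move tx -0.0522 ty 0.0180 tz -0.0047 roll -1.13
```

View pics/w1.png

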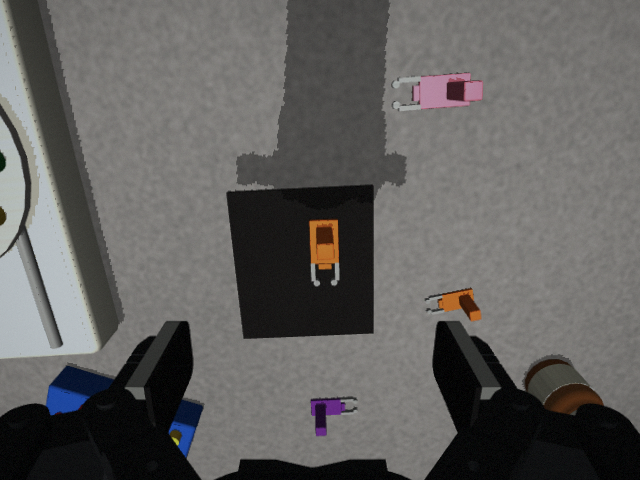

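The wrist view shows the orange clip on the mat at (324,245), prongs pointing down to row 285. The arm was still settling in that frame, so I'll take another and crop it.

```bash
python3 -c "
from h import *
f=grab('wrist');f=grab('wrist')
im=f['image'][205:305,265:385]
cv2.imwrite('pics/w2.png',cv2.resize(cv2.cvtColor(im,cv2.COLOR_RGB2BGR),None,fx=6,fy=6,interpolation=cv2.INTER_CUBIC))
h=cv2.cvtColor(f['image'],cv2.COLOR_RGB2HSV)
k=cv2.inRange(h,np.array([8,150,40]),np.array([22,255,255]))
for c in cv2.findContours(k,cv2.RETR_EXTERNAL,cv2.CHAIN_APPROX_NONE)[0]:
  if cv2.contourArea(c)>300: 
    p=cv2.approxPolyDP(c,2,True).reshape(-1,2);print(p.tolist());print(plane(f,p,.009)[:,:2].round(4).tolist())
np.savez('w2.npz',**{k:np.array(v) for k,v in f.items()})
go(.57,.15,.25,195)"
```

```text
[[561, 398], [568, 399], [562, 404], [565, 404], [562, 410], [574, 414], [576, 408], [583, 403], [618, 403], [614, 393], [597, 381], [577, 383]]
[[0.6758, 0.4284], [0.6754, 0.4364], [0.6829, 0.433], [0.6821, 0.4362], [0.6902, 0.4365], [0.6923, 0.4519], [0.6844, 0.4504], [0.6766, 0.4548], [0.6682, 0.4928], [0.6572, 0.482], [0.6472, 0.4565], [0.6543, 0.4366]]
[[494, 315], [493, 307], [485, 298], [483, 285], [455, 291], [456, 294], [451, 297], [452, 305], [458, 308], [475, 304], [484, 317]]
[[0.5995, 0.3205], [0.5916, 0.3163], [0.5844, 0.3052], [0.5721, 0.2983], [0.5843, 0.2747], [0.587, 0.2767], [0.5911, 0.2732], [0.5989, 0.2771], [0.6006, 0.2838], [0.5927, 0.2982], [0.6039, 0.3119]]
[[321, 218], [323, 261], [329, 262], [331, 267], [343, 267], [343, 262], [350, 260], [349, 217]]
[[0.5451, 0.1346], [0.5845, 0.1464], [0.5841, 0.152], [0.5885, 0.1551], [0.5858, 0.1658], [0.581, 0.1645], [0.5776, 0.1702], [0.5382, 0.1584]]
t 1.35 pos [0.5193 0.1277 0.245 ] [-1.7985e+02 -1.0000e-02 -1.6587e+02] F [0.2 0.7 0.4] grip 1.002 0.0
move tx -0.0547 ty 0.0093 tz -0.0050 roll -0.87
```

View pics/w2.png

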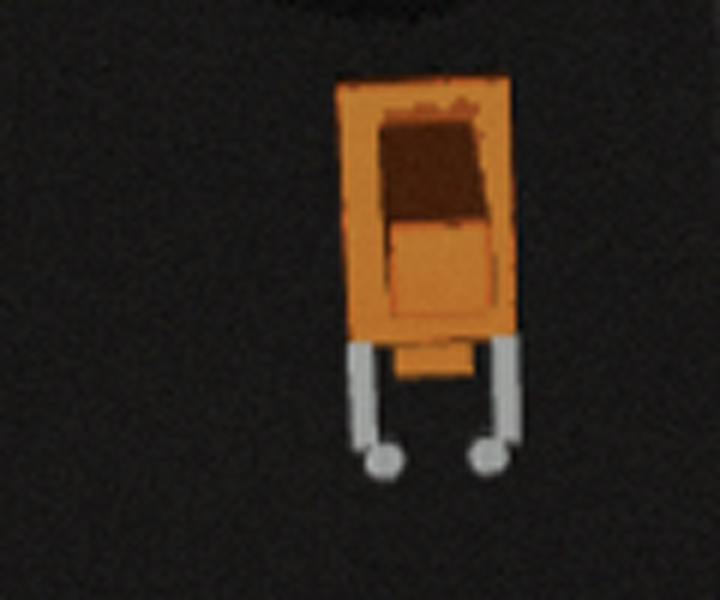

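The crop is sharp: plate corners, tab top at about full-frame pixel (338,249), prongs pointing down.

```bash
python3 -c "
from h import *
f=dict(np.load('w2.npz'))
print(plane(f,[337.8,249.3],.053))
go(.5537,.1501,.1,196.5)"
```

```text
[[0.55426967 0.15021437 0.053     ]]
t 1.35 pos [0.5193 0.1277 0.245 ] [-1.7985e+02 -1.0000e-02 -1.6587e+02] F [0.2 0.7 0.4] grip 1.002 0.0
move tx -0.0389 ty 0.0133 tz 0.1450 roll -2.37
```

jog_arm(motion=[-0.02,0.007,0.03,-2.4,-0.039,0.0133,0.07,-2.4,-0.039,0.0133,0.11,-2.4,-0.039,0.0133,0.14,-2.4,-0.039,0.0133,0.145,-2.4])

```text
time_s: 1.85
eef_pos: [0.5474, 0.1561, 0.0957]
orientation: [179.9, -0.6, -162.8]
force: [-0.4, -0.0, 0.2]
grip_width: 0.999
grasp_force: 0.0
```

```bash
python3 -c "
from h import *
go(.554,.1501,.028,196.5)"
```

```text
t 1.85 pos [0.5474 0.1561 0.0957] [ 179.94   -0.59 -162.82] F [-0.4 -0.   0.2] grip 0.999 0.0
move tx -0.0045 ty -0.0077 tz 0.0677 roll 0.68
```

jog_arm(motion=[0,0,0,0,0,0,0,0,0,0,0,0])

```text
time_s: 2.15
eef_pos: [0.5534, 0.156, 0.1027]
orientation: [180.0, 0.3, -162.9]
force: [0.5, -0.4, -0.1]
grip_width: 0.998
grasp_force: 0.0
```

```bash
python3 -c "
from h import *
go(.554,.1501,.028,196.5)"
```

```text
t 2.15 pos [0.5534 0.156  0.1027] [ 179.99    0.27 -162.93] F [ 0.5 -0.4 -0.1] grip 0.998 0.0
move tx 0.0012 ty -0.0058 tz 0.0747 roll 0.57
```

jog_arm(motion=[0,-0.003,0.02,0.5,0.001,-0.0058,0.04,0.5,0.001,-0.0058,0.05,0.5,0.001,-0.0058,0.05,0.5,0.001,-0.0058,0.05,0.5])

```text
time_s: 2.65
eef_pos: [0.5534, 0.15, 0.0514]
orientation: [180.0, 0.1, -163.4]
force: [0.2, -0.2, -0.0]
grip_width: 1.002
grasp_force: 0.0
```

```bash
python3 -c "
from h import *
go(.554,.1501,.028,196.5)"
```

```text
t 2.65 pos [0.5534 0.15   0.0514] [ 1.7999e+02  1.1000e-01 -1.6343e+02] F [ 0.2 -0.2 -0. ] grip 1.002 0.0
move tx -0.0006 ty -0.0001 tz 0.0234 roll 0.07
```

jog_arm(motion=[0,0,0.01,0,0,0,0.02,0,0,0,0.0235,0,0,0,0.0235,0,0,0,0.0235,0])

```text
time_s: 3.15
eef_pos: [0.5526, 0.1495, 0.0267]
orientation: [-180.0, -0.0, -163.4]
force: [1.0, 0.8, 0.0]
grip_width: 1.0
grasp_force: 0.0
```

jog_arm(motion=[0,0,0,0,0,0,0,0,0,0,0,0,0,0,0,0,0,0,0,0], hand=0.0, force=40)

```text
time_s: 3.65
eef_pos: [0.5527, 0.1496, 0.027]
orientation: [180.0, 0.0, -163.4]
force: [-1.8, -1.0, 2.9]
grip_width: 0.153
grasp_force: 39.3
```

jog_arm(motion=[0,0,0,0,0,0,0,0], force=60)

```text
time_s: 3.85
eef_pos: [0.5528, 0.1496, 0.0271]
orientation: [180.0, 0.0, -163.4]
force: [-0.1, 0.7, 0.5]
grip_width: 0.155
grasp_force: 60.9
```

jog_arm(motion=[0,0,-0.02,0,0,0,-0.06,0,0,0,-0.11,0,0,0,-0.15,0,0,0,-0.17,0])

```text
time_s: 4.35
eef_pos: [0.5545, 0.1498, 0.2013]
orientation: [180.0, 0.4, -163.5]
force: [0.8, 0.2, 0.0]
grip_width: 0.154
grasp_force: 60.8
```

```bash
python3 -c "
from h import *
go(.49,-.19,.2,198.8)"
```

```text
t 4.35 pos [0.5545 0.1498 0.2013] [ 180.      0.41 -163.46] F [0.8 0.2 0. ] grip 0.154 60.8
move tx 0.1586 ty -0.3074 tz 0.0013 roll -2.26
```

jog_arm(motion=[0.015,-0.03,0,-1,0.035,-0.07,0,-2,0.056,-0.11,0,-2.3,0.077,-0.15,0,-2.3,0.097,-0.19,0,-2.3])

```text
time_s: 4.85
eef_pos: [0.5128, -0.0619, 0.1967]
orientation: [180.0, -0.0, -161.1]
force: [1.2, -0.1, -0.3]
grip_width: 0.156
grasp_force: 60.8
```

jog_arm(motion=[0.02,-0.04,0,0,0.04,-0.075,0,0,0.055,-0.105,0,0,0.062,-0.117,0,0,0.062,-0.117,0,0])

```text
time_s: 5.35
eef_pos: [0.4918, -0.1933, 0.1967]
orientation: [-180.0, -0.0, -161.4]
force: [-0.3, -0.1, -0.9]
grip_width: 0.154
grasp_force: 60.8
```

jog_arm(motion=[0,0,0,0,0,0,0,0,0,0,0,0])

```text
time_s: 5.65
eef_pos: [0.4936, -0.1886, 0.1967]
orientation: [179.9, 0.0, -160.9]
force: [0.3, -0.7, -0.9]
grip_width: 0.154
grasp_force: 60.8
```

```bash
python3 -c "
from h import *
f=grab('wrist','w3.png');np.savez('w3.npz',**{k:np.array(v) for k,v in f.items()})
go(.49,-.19,.2,198.8)"
```

```text
t 5.7 pos [ 0.4935 -0.189   0.1967] [ 1.7996e+02  2.0000e-02 -1.6095e+02] F [ 0.5  0.  -0.6] grip 0.159 60.8
move tx 0.0036 ty 0.0002 tz -0.0033 roll 0.25
```

View pics/w3.png

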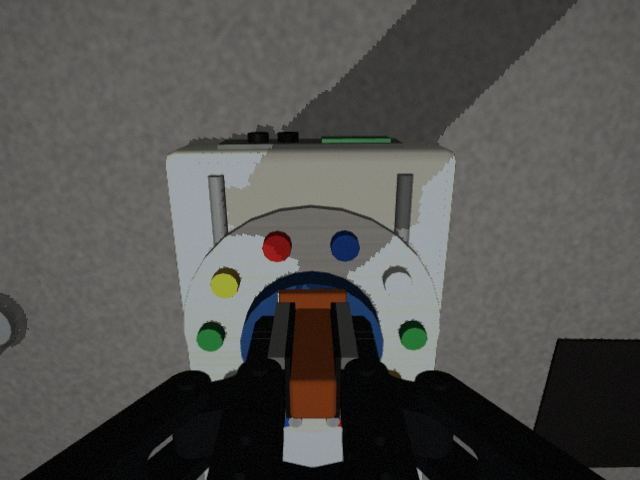

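The clip hangs square in the gripper but hides the hub at about (312,330). The camera sees only the robot side of the gripper, so I'll fly past the spindle at height and look back.

jog_arm(motion=[-0.02,0,0,0.2,-0.06,0,0,0.2,-0.1,0,0,0.2,-0.13,0,0,0.2,-0.14,0,0,0.2])

```text
time_s: 6.2
eef_pos: [0.6284, -0.1414, 0.1959]
orientation: [179.9, 0.1, -161.0]
force: [0.0, 0.5, -0.0]
grip_width: 0.152
grasp_force: 60.8
```

jog_arm(motion=[0,0,0,0,0,0,0,0,0,0,0,0,0,0,0,0])

```text
time_s: 6.6
eef_pos: [0.6242, -0.147, 0.1973]
orientation: [-180.0, -0.0, -161.5]
force: [-0.2, 0.4, -1.5]
grip_width: 0.155
grasp_force: 60.8
```

```bash
python3 -c "
from h import *
f=grab('wrist','w4.png');np.savez('w4.npz',**{k:np.array(v) for k,v in f.items()})
go(.62,-.146,.2,198.8)"
```

```text
t 6.65 pos [ 0.6245 -0.1468  0.1973] [-179.98    0.   -161.44] F [ 0.  -0.3 -0.2] grip 0.155 60.8
move tx 0.0040 ty 0.0022 tz -0.0027 roll -0.24
```

View pics/w4.png

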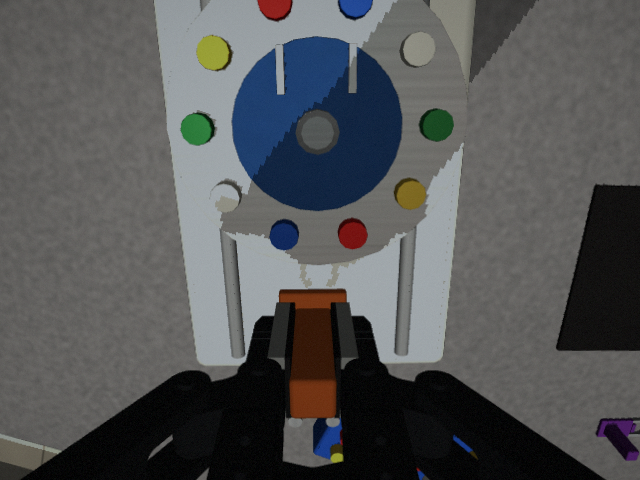

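Clear view: hub circle centred near (317,124), spindle head at (318,132), guide rails at columns 280 and 353 (rows 44–95), all on the panel side of the spindle.

```bash
python3 - <<'E'
from h import *
f=dict(np.load('w4.npz'));im=f['image']
h=cv2.cvtColor(im,cv2.COLOR_RGB2HSV)
k=cv2.inRange(h,np.array([100,120,30]),np.array([125,255,255]));k[:, :220]=0;k[220:]=0;k[:,410:]=0
c=max(cv2.findContours(k,cv2.RETR_EXTERNAL,cv2.CHAIN_APPROX_NONE)[0],key=cv2.contourArea)
hull=cv2.convexHull(c).reshape(-1,2)
P=plane(f,c.reshape(-1,2),.09)[:,:2]
def circ(P):
    A=np.c_[2*P,np.ones(len(P))];s=np.linalg.lstsq(A,(P**2).sum(1),rcond=None)[0];return s[:2],np.sqrt(s[2]+s[:2]@s[:2])
for _ in range(4):
    q,r=circ(P);P=P[abs(np.linalg.norm(P-q,axis=1)-r)<.0025]
print('hub',q,r,len(P))
# head: gray disc
g=cv2.inRange(h,np.array([0,0,30]),np.array([180,90,255]));g[:105]=0;g[160:]=0;g[:,:290]=0;g[:,350:]=0
c=max(cv2.findContours(g,cv2.RETR_EXTERNAL,cv2.CHAIN_APPROX_NONE)[0],key=cv2.contourArea)
P=plane(f,c.reshape(-1,2),.112)[:,:2];print('head',circ(P),cv2.minEnclosingCircle(c))
# rails
g=cv2.inRange(h,np.array([0,0,60]),np.array([180,90,255]))
for x0,x1 in((268,295),(342,365)):
    s=np.zeros_like(g);s[48:90,x0:x1]=g[48:90,x0:x1]
    rows=[(np.flatnonzero(s[y]).min()+np.flatnonzero(s[y]).max())/2 for y in range(52,88)]
    P=plane(f,np.c_[rows,np.arange(52,88)],.094)[:,:2]
    v=cv2.fitLine(P.astype(np.float32),cv2.DIST_L2,0,.001,.001).ravel();print('rail',v[2:],np.degrees(np.arctan(v[1]/v[0])))
a=plane(f,[[197,128],[437,125],[225,196],[411,194],[213,52],[419,49]],.08)[:,:2]
for i in(0,2,4):
    d=a[i]-a[i+1];print('caps',np.degrees(np.arctan2(d[1],d[0]))-90,(a[i]+a[i+1])/2)
# base edges
g=cv2.inRange(h,np.array([0,0,110]),np.array([180,60,255]))
for y in(240,270,300,330): 
    n=np.flatnonzero(g[y,150:500])+150;print(y,n.min(),n.max())
# clip in hand, tab/prong direction seen now
o=cv2.inRange(h,np.array([5,150,30]),np.array([22,255,255]));o[:285]=0
c=max(cv2.findContours(o,cv2.RETR_EXTERNAL,cv2.CHAIN_APPROX_NONE)[0],key=cv2.contourArea);print(cv2.approxPolyDP(c,2,True).reshape(-1,2).tolist())
E
```

```text
hub [ 0.56495947 -0.16495997] 0.04386384580573672 272
head (array([ 0.56308334, -0.16548048]), np.float64(0.010419758396684327)) ((316.68182373046875, 131.43939208984375), 22.599180221557617)
rail [ 0.5414361  -0.19262446] 20.125347
rail [ 0.529792   -0.15779082] 18.774208
caps -160.8127376081856 [ 0.56305151 -0.16527628]
caps -160.88156167398336 [ 0.60006068 -0.1521295 ]
caps -160.73594756687103 [ 0.52586608 -0.17837529]
240 151 482
270 162 468
300 159 448
330 152 445
[[281, 290], [279, 301], [294, 302], [296, 310], [289, 380], [290, 414], [294, 417], [334, 416], [336, 381], [329, 310], [331, 302], [345, 301], [345, 292]]
```

```bash
python3 -c "
from h import *
go(.5004,-.1874,.135,199.3)"
```

```text
t 6.65 pos [ 0.6245 -0.1468  0.1973] [-179.98    0.   -161.44] F [ 0.  -0.3 -0.2] grip 0.155 60.8
move tx 0.1306 ty 0.0010 tz 0.0623 roll -0.74
```

jog_arm(motion=[0.03,0.001,0,-0.7,0.07,0.001,0,-0.7,0.105,0.001,0,-0.7,0.125,0.001,0,-0.7,0.1305,0.001,0,-0.7])

```text
time_s: 7.15
eef_pos: [0.4986, -0.1886, 0.1975]
orientation: [-180.0, -0.0, -160.9]
force: [-0.4, -0.7, -1.2]
grip_width: 0.154
grasp_force: 60.8
```

jog_arm(motion=[0,0,0.02,0,0,0,0.04,0,0,0,0.055,0,0,0,0.062,0,0,0,0.062,0])

```text
time_s: 7.65
eef_pos: [0.5014, -0.1859, 0.1339]
orientation: [179.9, -0.1, -160.6]
force: [0.3, 0.8, -0.7]
grip_width: 0.155
grasp_force: 60.8
```

jog_arm(motion=[0,0,0,0,0,0,0,0,0,0,0,0])

```text
time_s: 7.95
eef_pos: [0.5021, -0.1868, 0.1357]
orientation: [-179.9, 0.1, -160.6]
force: [-0.3, 0.3, -0.6]
grip_width: 0.154
grasp_force: 60.8
```

```bash
python3 -c "
from h import *
go(.5004,-.1874,.1155,199.3)"
```

```text
t 7.95 pos [ 0.5021 -0.1868  0.1357] [-1.7994e+02  9.0000e-02 -1.6064e+02] F [-0.3  0.3 -0.6] grip 0.154 60.8
move tx 0.0018 ty -0.0000 tz 0.0202 roll 0.06
```

jog_arm(motion=[0.0018,0,0.008,0,0.0018,0,0.015,0,0.0018,0,0.02,0,0.0018,0,0.02,0,0.0018,0,0.02,0])

```text
time_s: 8.45
eef_pos: [0.4995, -0.1871, 0.1145]
orientation: [180.0, -0.0, -160.6]
force: [-0.1, -0.8, -0.2]
grip_width: 0.154
grasp_force: 60.9
```

jog_arm(motion=[0,0,0.001,0,0,0,0.001,0,0,0,0.001,0])

```text
time_s: 8.75
eef_pos: [0.4998, -0.1872, 0.114]
orientation: [-180.0, 0.0, -160.6]
force: [-1.0, 0.1, -0.9]
grip_width: 0.158
grasp_force: 60.8
```

```bash
python3 -c "
from h import *
f=grab('scene');
im=f['image'][150:240,215:325]
cv2.imwrite('pics/s5.png',cv2.resize(cv2.cvtColor(im,cv2.COLOR_RGB2BGR),None,fx=6,fy=6,interpolation=cv2.INTER_CUBIC))
go(.5004,-.1874,.1131,199.3)"
```

```text
t 8.8 pos [ 0.4998 -0.1872  0.114 ] [-1.7999e+02  2.0000e-02 -1.6065e+02] F [ 0.2  0.4 -0.6] grip 0.152 60.8
move tx -0.0005 ty -0.0004 tz 0.0009 roll 0.05
```

View pics/s5.png

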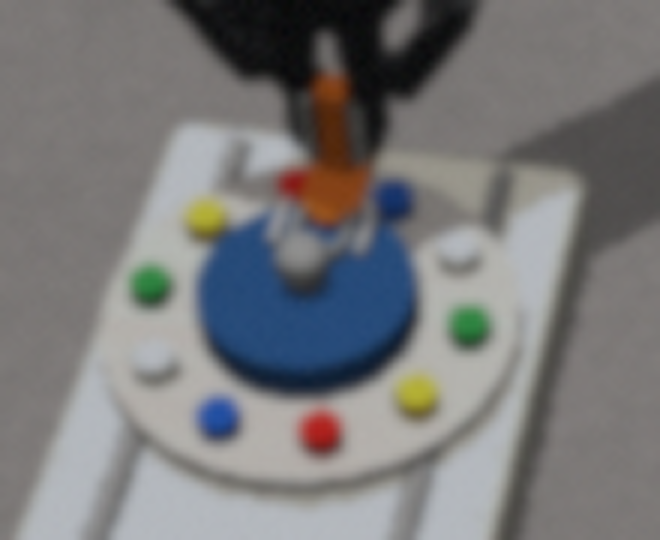

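The clip sits between the guide rails, prongs pointing at the spindle head (crop ~(300,260)). Now I'll lower it until it touches.

jog_arm(motion=[0,0,0.0005,0,0,0,0.001,0,0,0,0.001,0])

```text
time_s: 9.1
eef_pos: [0.4998, -0.1872, 0.1129]
orientation: [-180.0, 0.0, -160.6]
force: [-0.5, 1.4, 0.3]
grip_width: 0.155
grasp_force: 61.0
```

jog_arm(motion=[0,0,0.0003,0,0,0,0.0006,0,0,0,0.0006,0])

```text
time_s: 9.4
eef_pos: [0.4998, -0.1872, 0.1128]
orientation: [-180.0, 0.0, -160.6]
force: [-1.8, 0.5, 5.6]
grip_width: 0.155
grasp_force: 61.5
```

jog_arm(motion=[0,0,-0.0005,0,-0.0015,0,-0.0005,0,-0.003,0,-0.0005,0,-0.0045,0,-0.0005,0,-0.006,0,-0.0005,0])

```text
time_s: 9.9
eef_pos: [0.5056, -0.1852, 0.1129]
orientation: [-180.0, 0.0, -160.6]
force: [-1.6, -0.2, 5.6]
grip_width: 0.151
grasp_force: 61.4
```

jog_arm(motion=[-0.0006,0,0,0,-0.0012,0,0,0,-0.0018,0,0,0,-0.0024,0,0,0,-0.003,0,0,0])

```text
time_s: 10.4
eef_pos: [0.5083, -0.1842, 0.1129]
orientation: [-180.0, 0.0, -160.6]
force: [-2.0, 0.3, 4.9]
grip_width: 0.148
grasp_force: 61.4
```

jog_arm(motion=[-0.0006,0,0,0,-0.0012,0,0,0,-0.0018,0,0,0,-0.0024,0,0,0,-0.003,0,0,0])

```text
time_s: 10.9
eef_pos: [0.5111, -0.1832, 0.1128]
orientation: [-180.0, 0.0, -160.6]
force: [-1.6, 0.3, 4.9]
grip_width: 0.151
grasp_force: 61.4
```

jog_arm(motion=[0,0,-0.0003,0,-0.0007,0,-0.0005,0,-0.0014,0,-0.0005,0,-0.0021,0,-0.0005,0,-0.003,0,-0.0005,0])

```text
time_s: 11.4
eef_pos: [0.5136, -0.1823, 0.113]
orientation: [180.0, -0.0, -160.7]
force: [-1.4, -0.2, 1.6]
grip_width: 0.156
grasp_force: 61.2
```

```bash
cat >> h.py <<'E'
def hub(tag=''):
    f=grab('top');h=cv2.cvtColor(f['image'],cv2.COLOR_RGB2HSV)
    k=cv2.inRange(h,np.array([90,110,60]),np.array([75,255,255])) if 0 else cv2.inRange(h,np.array([35,100,40]),np.array([85,255,255]))
    for c in cv2.findContours(k,cv2.RETR_EXTERNAL,cv2.CHAIN_APPROX_NONE)[0]:
        m=cv2.moments(c)
        if m['m00']>10 and 330<m['m10']/m['m00']<440 and m['m01']/m['m00']<300:
            print('green cap',plane(f,[m['m10']/m['m00'],m['m01']/m['m00']],.08).round(4)[0,:2],m['m00'])
E
python3 -c "
from h import *
hub();go(.5636,-.1653,.1129,199.3)"
```

```text
green cap [ 0.5552 -0.0964] 16.0
t 11.45 pos [ 0.5139 -0.1822  0.1129] [-1.8000e+02 -1.0000e-02 -1.6065e+02] F [-1.1 -0.   0.8] grip 0.154 61.1
move tx -0.0525 ty -0.0005 tz 0.0000 roll 0.05
```

jog_arm(motion=[-0.0006,0,0,0,-0.0012,0,0,0,-0.0018,0,0,0,-0.0024,0,0,0,-0.003,0,0,0])

```text
time_s: 11.95
eef_pos: [0.5168, -0.181, 0.113]
orientation: [180.0, 0.0, -160.6]
force: [0.1, 0.2, -0.1]
grip_width: 0.155
grasp_force: 61.0
```

jog_arm(motion=[-0.0006,0,0,0,-0.0012,0,0,0,-0.0018,0,0,0,-0.0024,0,0,0,-0.003,0,0,0])

```text
time_s: 12.45
eef_pos: [0.5196, -0.1802, 0.1132]
orientation: [-180.0, 0.0, -160.6]
force: [-0.4, 0.6, -0.9]
grip_width: 0.153
grasp_force: 61.0
```

```bash
python3 -c "
from h import *
hub();go(.5636,-.1653,.1129,199.3)"
```

```text
green cap [ 0.5549 -0.0964] 15.0
t 12.5 pos [ 0.5197 -0.1801  0.1132] [-1.8000e+02  1.0000e-02 -1.6064e+02] F [-0.2  0.2 -1.3] grip 0.152 61.0
move tx -0.0463 ty -0.0006 tz 0.0003 roll 0.06
```

No force yet and the platform hasn't moved, although the prongs should have reached the spindle by now. I'll look before going on.

```bash
python3 -c "
from h import *
f=grab('scene');a=f['image'][150:225,225:315]
cv2.imwrite('pics/s6.png',cv2.resize(cv2.cvtColor(a,cv2.COLOR_RGB2BGR),None,fx=8,fy=8,interpolation=cv2.INTER_CUBIC))
print(proj(f,[[.5636,-.1653,.112],[.5636,-.1653,.09]])-[225,150])"
```

```text
[[39.2012982  40.73949351]
 [40.13233826 46.84914912]]
```

View pics/s6.png

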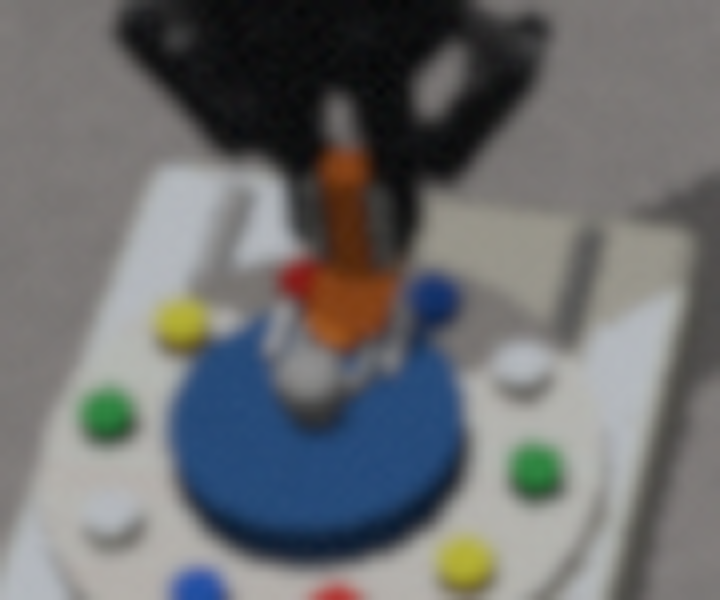

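The scene view shows the head and caps about 4 px further along +x than before, so the platform is coasting. The cap I tracked in the top view was misleading, so I'll track one in the scene camera instead.

```bash
cat >> h.py <<'E'
def caps(f):
    h=cv2.cvtColor(f['image'],cv2.COLOR_RGB2HSV)
    k=cv2.inRange(h,np.array([40,80,40]),np.array([85,255,255]));out=[]
    for c in cv2.findContours(k,cv2.RETR_EXTERNAL,cv2.CHAIN_APPROX_NONE)[0]:
        m=cv2.moments(c)
        if m['m00']>8:
            u=[m['m10']/m['m00'],m['m01']/m['m00']]
            if 220<u[0]<310 and 170<u[1]<250: out.append(plane(f,u,.08)[0,:2])
    return np.array(sorted(out,key=lambda a:a[1]))
def disp():
    f=grab('scene');g=dict(f);g['image']=cv2.cvtColor(cv2.imread('pics/s0.png'),cv2.COLOR_BGR2RGB)
    a,b=caps(g),caps(f);e=np.array([np.cos(np.radians(19.3)),np.sin(np.radians(19.3))])
    if len(a)==len(b): d=(b-a)@e
    else: d=(a,b)
    print('platform moved',d);return np.mean(d) if len(a)==len(b) else None
def rel():
    d=disp();p=sensors.state()['eef_pos'][:2];e=np.array([np.cos(np.radians(19.3)),np.sin(np.radians(19.3))])
    print('TCP to spindle',(np.array([.5636,-.1653])-p)@e+d)
E
python3 -c "
from h import *
rel()"
```

```text
platform moved [0.01491473 0.01420586]
TCP to spindle 0.06107783385729993
```

jog_arm(motion=[-0.0006,0,0,0,-0.0012,0,0,0,-0.0018,0,0,0,-0.0024,0,0,0,-0.003,0,0,0])

```text
time_s: 13.1
eef_pos: [0.5224, -0.1792, 0.1132]
orientation: [-180.0, 0.0, -160.6]
force: [-1.3, 0.3, -0.6]
grip_width: 0.147
grasp_force: 61.0
```

```bash
python3 -c "
from h import *
rel();go(.5636,-.1653,.1129,199.3)"
```

```text
platform moved [0.01491473 0.01420586]
TCP to spindle 0.05791734279410908
t 13.15 pos [ 0.5225 -0.1791  0.1132] [-1.8000e+02  1.0000e-02 -1.6064e+02] F [ 0.3  0.2 -0.4] grip 0.155 61.0
move tx -0.0434 ty -0.0006 tz 0.0003 roll 0.06
```

jog_arm(motion=[-0.0005,0,0,0,-0.001,0,0,0,-0.0015,0,0,0,-0.002,0,0,0,-0.002,0,0,0])

```text
time_s: 13.65
eef_pos: [0.524, -0.179, 0.1132]
orientation: [-180.0, -0.0, -160.7]
force: [0.0, -0.9, -0.5]
grip_width: 0.155
grasp_force: 60.8
```

jog_arm(motion=[-0.0005,0,0,0,-0.001,0,0,0,-0.0015,0,0,0,-0.002,0,0,0,-0.002,0,0,0])

```text
time_s: 14.15
eef_pos: [0.5262, -0.1783, 0.1132]
orientation: [-180.0, 0.0, -160.7]
force: [-1.0, -1.6, -0.9]
grip_width: 0.153
grasp_force: 60.7
```

```bash
python3 -c "
from h import *
rel();go(.5636,-.1653,.1129,199.3)"
```

```text
platform moved [0.0168222  0.01644184]
TCP to spindle 0.05623598068826273
t 14.2 pos [ 0.5262 -0.1782  0.1132] [-179.97    0.   -160.66] F [-0.1 -1.9 -0.8] grip 0.153 60.7
move tx -0.0396 ty -0.0002 tz 0.0003 roll 0.04
```

jog_arm(motion=[-0.0006,-0.0003,0,0,-0.0012,-0.0003,0,0,-0.0018,-0.0003,0,0,-0.0024,-0.0003,0,0,-0.003,-0.0003,0,0])

```text
time_s: 14.7
eef_pos: [0.5291, -0.1772, 0.1132]
orientation: [-180.0, 0.0, -160.6]
force: [-0.9, -2.3, -1.3]
grip_width: 0.157
grasp_force: 60.7
```

jog_arm(motion=[-0.0006,0,0,0,-0.0012,0,0,0,-0.0018,0,0,0,-0.0024,0,0,0,-0.003,0,0,0])

```text
time_s: 15.2
eef_pos: [0.5319, -0.1762, 0.1132]
orientation: [-180.0, 0.0, -160.7]
force: [-1.5, -2.8, -0.5]
grip_width: 0.152
grasp_force: 60.7
```

```bash
python3 -c "
from h import *
rel();go(.5636,-.1653,.1129,199.3)"
```

```text
platform moved [0.02322601 0.02281577]
TCP to spindle 0.056377404007705474
t 15.25 pos [ 0.5321 -0.1762  0.1132] [-1.7999e+02  1.0000e-02 -1.6065e+02] F [-0.4 -2.4 -0. ] grip 0.15 60.7
move tx -0.0334 ty -0.0002 tz 0.0003 roll 0.05
```

jog_arm(motion=[-0.0006,-0.0005,0,0,-0.0012,-0.001,0,0,-0.0018,-0.001,0,0,-0.0024,-0.001,0,0,-0.003,-0.001,0,0])

```text
time_s: 15.75
eef_pos: [0.535, -0.1755, 0.1131]
orientation: [180.0, -0.0, -160.6]
force: [-2.1, -1.2, 0.3]
grip_width: 0.156
grasp_force: 60.8
```

jog_arm(motion=[-0.0006,0,0,0,-0.0012,0,0,0,-0.0018,0,0,0,-0.0024,0,0,0,-0.0024,0,0,0])

```text
time_s: 16.25
eef_pos: [0.5373, -0.1749, 0.1131]
orientation: [180.0, -0.0, -160.6]
force: [-1.7, 1.0, -0.9]
grip_width: 0.158
grasp_force: 60.8
```

```bash
python3 -c "
from h import *
rel();go(.5636,-.1653,.1129,199.3)"
```

```text
platform moved [0.02840687 0.02840304]
TCP to spindle 0.05636839956907859
t 16.3 pos [ 0.5373 -0.1749  0.1131] [ 179.97    0.   -160.62] F [-1.5  0.9 -0.8] grip 0.154 60.8
move tx -0.0280 ty 0.0003 tz 0.0002 roll 0.08
```

jog_arm(motion=[-0.0005,0.0004,0,0,-0.001,0.0004,0,0,-0.0015,0.0004,0,0,-0.002,0.0004,0,0,-0.002,0.0004,0,0])

```text
time_s: 16.8
eef_pos: [0.5391, -0.1742, 0.1132]
orientation: [180.0, 0.0, -160.6]
force: [-2.2, 0.3, -1.2]
grip_width: 0.153
grasp_force: 60.8
```

jog_arm(motion=[-0.0005,0,0,0,-0.001,0,0,0,-0.0015,0,0,0,-0.002,0,0,0,-0.002,0,0,0])

```text
time_s: 17.3
eef_pos: [0.5411, -0.1735, 0.1132]
orientation: [-180.0, 0.0, -160.6]
force: [-0.9, 0.9, -1.0]
grip_width: 0.154
grasp_force: 60.8
```

jog_arm(motion=[-0.0005,0,0,0,-0.001,0,0,0,-0.0015,0,0,0,-0.002,0,0,0,-0.002,0,0,0])

```text
time_s: 17.8
eef_pos: [0.5423, -0.1731, 0.1131]
orientation: [180.0, -0.1, -160.7]
force: [-4.1, -0.3, 0.5]
grip_width: 0.156
grasp_force: 60.9
```

jog_arm(motion=[-0.0005,0,0,0,-0.001,0,0,0,-0.0015,0,0,0,-0.0015,0,0,0])

```text
time_s: 18.2
eef_pos: [0.5427, -0.1731, 0.1132]
orientation: [179.9, -0.2, -160.7]
force: [-6.6, 0.9, 3.1]
grip_width: 0.151
grasp_force: 61.2
```

```bash
python3 -c "
from h import *
rel();go(.5636,-.1653,.1129,199.3)"
```

```text
platform moved [0.03317895 0.03327816]
TCP to spindle 0.05557031229699621
t 18.25 pos [ 0.5426 -0.1731  0.1131] [ 1.7995e+02 -1.7000e-01 -1.6068e+02] F [-7.4 -0.6  2.3] grip 0.157 61.2
move tx -0.0223 ty 0.0004 tz 0.0002 roll 0.02
```

Stop found: the push is up to about 7 N and the platform is still. From here I'll use fine steps.

jog_arm(motion=[-0.0002,0,0,0,-0.0004,0,0,0,-0.0004,0,0,0])

```text
time_s: 18.55
eef_pos: [0.5427, -0.173, 0.1131]
orientation: [179.9, -0.2, -160.7]
force: [-6.4, -0.3, 2.8]
grip_width: 0.152
grasp_force: 61.2
```

jog_arm(motion=[-0.0002,0,0,0,-0.0004,0,0,0,-0.0004,0,0,0])

```text
time_s: 18.85
eef_pos: [0.5428, -0.1731, 0.1132]
orientation: [179.9, -0.2, -160.7]
force: [-8.3, 0.5, 2.3]
grip_width: 0.154
grasp_force: 61.3
```

jog_arm(motion=[-0.0002,0,0,0,-0.0004,0,0,0,-0.0004,0,0,0])

```text
time_s: 19.15
eef_pos: [0.5429, -0.1731, 0.1132]
orientation: [179.9, -0.3, -160.7]
force: [-8.0, -0.2, 5.0]
grip_width: 0.152
grasp_force: 61.4
```

jog_arm(motion=[-0.0002,0,-0.0003,0,-0.0004,0,-0.0003,0,-0.0004,0,-0.0003,0])

```text
time_s: 19.45
eef_pos: [0.5429, -0.1731, 0.1133]
orientation: [179.9, -0.3, -160.7]
force: [-9.0, -0.8, 1.8]
grip_width: 0.159
grasp_force: 61.3
```

jog_arm(motion=[-0.0002,0,0,0,-0.0004,0,0,0,-0.0004,0,0,0])

```text
time_s: 19.75
eef_pos: [0.543, -0.173, 0.1133]
orientation: [179.9, -0.3, -160.7]
force: [-9.6, -0.0, 4.2]
grip_width: 0.154
grasp_force: 61.4
```

```bash
python3 -c "
from h import *
rel();go(.5636,-.1653,.1129,199.3);print(sensors.state()['torque'])"
```

```text
platform moved [0.03334628 0.03370086]
TCP to spindle 0.055553735331334037
t 19.8 pos [ 0.543  -0.173   0.1133] [ 179.9    -0.34 -160.73] F [-8.7 -0.2  3.9] grip 0.152 61.4
move tx -0.0220 ty 0.0005 tz 0.0004 roll -0.03
[-0.07487433  1.86253945  0.10486436]
```

jog_arm(motion=[0,0.0003,-0.0003,0,0,0.0006,-0.0006,0,0,0.0006,-0.0006,0])

```text
time_s: 20.1
eef_pos: [0.543, -0.1728, 0.1134]
orientation: [179.9, -0.3, -160.7]
force: [-7.2, -0.9, 0.1]
grip_width: 0.157
grasp_force: 60.9
```

jog_arm(motion=[-0.0002,0,0,0,-0.0003,0,0,0,-0.0003,0,0,0])

```text
time_s: 20.4
eef_pos: [0.5431, -0.1728, 0.1134]
orientation: [179.9, -0.4, -160.7]
force: [-7.9, -1.5, 1.3]
grip_width: 0.157
grasp_force: 60.9
```

jog_arm(motion=[-0.0002,0.0003,0,0,-0.0004,0.0003,0,0,-0.0004,0.0003,0,0])

```text
time_s: 20.7
eef_pos: [0.5431, -0.1727, 0.1134]
orientation: [179.9, -0.4, -160.8]
force: [-8.8, -2.0, 1.4]
grip_width: 0.155
grasp_force: 61.0
```

jog_arm(motion=[-0.0002,0,-0.0002,0,-0.0003,0,-0.0002,0,-0.0003,0,-0.0002,0])

```text
time_s: 21.0
eef_pos: [0.5431, -0.1727, 0.1135]
orientation: [179.9, -0.4, -160.8]
force: [-8.1, -1.3, 1.6]
grip_width: 0.156
grasp_force: 61.0
```

jog_arm(motion=[-0.0002,0,0,0,-0.0004,0,0,0,-0.0004,0,0,0])

```text
time_s: 21.3
eef_pos: [0.5439, -0.1725, 0.1135]
orientation: [180.0, -0.4, -160.8]
force: [-8.6, -1.5, -0.9]
grip_width: 0.154
grasp_force: 60.9
```

jog_arm(motion=[-0.0002,0,-0.0002,0,-0.0003,0,-0.0002,0,-0.0003,0,-0.0002,0])

```text
time_s: 21.6
eef_pos: [0.5442, -0.1724, 0.1138]
orientation: [180.0, -0.4, -160.8]
force: [-8.5, -1.5, 0.7]
grip_width: 0.153
grasp_force: 61.0
```

jog_arm(motion=[-0.0002,0,0,0,-0.0004,0,0,0,-0.0004,0,0,0])

```text
time_s: 21.9
eef_pos: [0.5444, -0.1723, 0.1135]
orientation: [180.0, -0.4, -160.8]
force: [-7.3, -2.9, -1.5]
grip_width: 0.154
grasp_force: 60.8
```

jog_arm(motion=[-0.0002,0,0,0,-0.0004,0,0,0,-0.0004,0,0,0])

```text
time_s: 22.2
eef_pos: [0.5445, -0.1722, 0.1135]
orientation: [179.9, -0.4, -160.8]
force: [-7.8, -2.4, 1.3]
grip_width: 0.154
grasp_force: 60.9
```

jog_arm(motion=[-0.0002,0,0,0,-0.0004,0,0,0,-0.0004,0,0,0])

```text
time_s: 22.5
eef_pos: [0.5445, -0.1722, 0.1135]
orientation: [179.9, -0.5, -160.8]
force: [-8.7, -2.7, 1.2]
grip_width: 0.155
grasp_force: 60.9
```

jog_arm(motion=[-0.0002,0,0,0,-0.0004,0,0,0,-0.0004,0,0,0])

```text
time_s: 22.8
eef_pos: [0.5446, -0.1723, 0.1135]
orientation: [179.9, -0.5, -160.8]
force: [-9.3, -2.9, 2.8]
grip_width: 0.151
grasp_force: 60.9
```

jog_arm(motion=[-0.0002,0,0,0,-0.0003,0,-0.0002,0,-0.0003,0,-0.0002,0])

```text
time_s: 23.1
eef_pos: [0.5458, -0.1717, 0.1135]
orientation: [179.9, -0.4, -160.8]
force: [-8.0, -3.1, -1.4]
grip_width: 0.156
grasp_force: 60.7
```

```bash
python3 -c "
from h import *
rel();go(.5636,-.1653,.1129,199.3)"
```

```text
platform moved [0.03317895 0.03327816]
TCP to spindle 0.05213440614273293
t 23.15 pos [ 0.5458 -0.1717  0.1135] [ 179.95   -0.4  -160.77] F [-6.4 -1.9 -1.1] grip 0.153 60.7
move tx -0.0189 ty 0.0002 tz 0.0006 roll -0.07
```

Progress: 52.1 mm from TCP to spindle, with about 9 mm left. I'll continue.

jog_arm(motion=[-0.0002,0,0,0,-0.0004,0,0,0,-0.0004,0,0,0])

```text
time_s: 23.45
eef_pos: [0.5459, -0.1717, 0.1135]
orientation: [179.9, -0.4, -160.8]
force: [-8.2, -2.1, -0.5]
grip_width: 0.155
grasp_force: 60.7
```

jog_arm(motion=[-0.0002,0,0,0,-0.0004,0,0,0,-0.0004,0,0,0])

```text
time_s: 23.75
eef_pos: [0.5514, -0.1697, 0.1149]
orientation: [-179.9, 0.2, -160.7]
force: [2.8, 0.0, 0.0]
grip_width: 0.151
grasp_force: 60.8
```

jog_arm(motion=[-0.0002,0,0,0,-0.0004,0,0,0,-0.0004,0,0,0])

```text
time_s: 24.05
eef_pos: [0.5518, -0.1694, 0.1153]
orientation: [-179.9, 0.1, -160.6]
force: [1.4, -0.3, -1.0]
grip_width: 0.152
grasp_force: 60.8
```

Snapped: a sudden 6 mm advance and the push collapsed. Next I'll lower it a touch and press on until the force rises, to confirm it's home.

jog_arm(motion=[-0.0003,0,0.0005,0,-0.0006,0,0.001,0,-0.001,0,0.0015,0,-0.001,0,0.0015,0])

```text
time_s: 24.45
eef_pos: [0.5517, -0.1693, 0.1133]
orientation: [-180.0, 0.0, -160.7]
force: [1.2, -0.9, -0.1]
grip_width: 0.155
grasp_force: 60.8
```

jog_arm(motion=[-0.0003,0,0,0,-0.0006,0,0,0,-0.0006,0,0,0])

```text
time_s: 24.75
eef_pos: [0.5518, -0.1692, 0.1132]
orientation: [-180.0, -0.0, -160.7]
force: [0.3, -1.2, 0.1]
grip_width: 0.153
grasp_force: 60.8
```

```bash
python3 -c "
from h import *
rel();go(.5636,-.1653,.1129,199.3)"
```

```text
platform moved [0.03300042 0.03248189]
TCP to spindle 0.04513430490338514
t 24.8 pos [ 0.5518 -0.1692  0.1132] [-1.7998e+02 -1.0000e-02 -1.6066e+02] F [ 1.4 -1.9 -0.9] grip 0.157 60.8
move tx -0.0124 ty -0.0002 tz 0.0003 roll 0.04
```

jog_arm(motion=[-0.0003,0,0,0,-0.0006,0,0,0,-0.001,0,0,0,-0.001,0,0,0])

```text
time_s: 25.2
eef_pos: [0.5526, -0.1681, 0.113]
orientation: [180.0, -0.0, -160.6]
force: [0.1, 0.2, -0.7]
grip_width: 0.156
grasp_force: 60.8
```

jog_arm(motion=[-0.0003,0,0,0,-0.0006,0,0,0,-0.001,0,0,0,-0.001,0,0,0])

```text
time_s: 25.6
eef_pos: [0.5531, -0.168, 0.1131]
orientation: [179.9, -0.1, -160.6]
force: [-2.1, 0.7, 0.5]
grip_width: 0.154
grasp_force: 60.9
```

jog_arm(motion=[-0.0003,0,0,0,-0.0006,0,0,0,-0.001,0,0,0,-0.001,0,0,0])

```text
time_s: 26.0
eef_pos: [0.554, -0.1678, 0.113]
orientation: [180.0, -0.1, -160.7]
force: [-3.5, -0.1, 1.3]
grip_width: 0.15
grasp_force: 61.0
```

jog_arm(motion=[-0.0003,0,0,0,-0.0006,0,0,0,-0.001,0,0,0,-0.001,0,0,0])

```text
time_s: 26.4
eef_pos: [0.5542, -0.1679, 0.113]
orientation: [179.9, -0.2, -160.7]
force: [-5.8, 0.1, 3.0]
grip_width: 0.15
grasp_force: 61.3
```

```bash
python3 -c "
from h import *
rel();go(.5636,-.1653,.1129,199.3)"
```

```text
platform moved [0.03317895 0.03370464]
TCP to spindle 0.04319202889126136
t 26.45 pos [ 0.5542 -0.1679  0.1131] [ 1.7994e+02 -1.6000e-01 -1.6067e+02] F [-6.1 -0.4  3.5] grip 0.157 61.3
move tx -0.0097 ty -0.0007 tz 0.0002 roll 0.03
```

TCP to spindle is 43.2 mm, the expected seated value, and the push is rising against a hard end. I'll make one more small press to confirm.

jog_arm(motion=[-0.0003,0,-0.0002,0,-0.0006,0,-0.0003,0,-0.001,0,-0.0003,0,-0.001,0,-0.0003,0])

```text
time_s: 26.85
eef_pos: [0.5543, -0.1678, 0.1132]
orientation: [179.9, -0.2, -160.7]
force: [-7.4, -0.6, 3.2]
grip_width: 0.154
grasp_force: 61.3
```

jog_arm(motion=[0.0007,0,0,0,0.0014,0,0,0,0.0021,0,0,0,0.0028,0,0,0,0.003,0,0,0])

```text
time_s: 27.35
eef_pos: [0.5541, -0.1683, 0.1133]
orientation: [-180.0, 0.0, -160.6]
force: [-2.0, -0.6, -1.3]
grip_width: 0.153
grasp_force: 60.7
```

jog_arm(motion=[0.0006,0,0,0,0.0006,0,0,0])

```text
time_s: 27.55
eef_pos: [0.554, -0.1686, 0.1138]
orientation: [-179.9, 0.1, -160.6]
force: [-1.3, -0.5, -1.0]
grip_width: 0.154
grasp_force: 60.7
```

jog_arm(motion=[0,0,0,0,0,0,0,0,0,0,0,0,0,0,0,0,0,0,0,0], hand=0.05, force=20)

```text
time_s: 28.05
eef_pos: [0.5535, -0.1684, 0.1137]
orientation: [-180.0, 0.0, -160.6]
force: [0.5, 0.0, 0.0]
grip_width: 0.582
grasp_force: 0.0
```

jog_arm(motion=[0,0,-0.005,0,0,0,-0.015,0,0,0,-0.03,0,0,0,-0.06,0,0,0,-0.1,0])

```text
time_s: 28.55
eef_pos: [0.552, -0.168, 0.2136]
orientation: [179.9, -0.2, -160.7]
force: [0.7, -0.1, -0.9]
grip_width: 0.589
grasp_force: 0.0
```

jog_arm(motion=[-0.03,0,0,0,-0.06,0,0,0,-0.08,0,0,0,-0.08,0,0,0,-0.08,0,0,0])

```text
time_s: 29.05
eef_pos: [0.6283, -0.1422, 0.2138]
orientation: [-180.0, -0.0, -160.6]
force: [-0.0, -0.5, -0.2]
grip_width: 0.59
grasp_force: 0.0
```

```bash
python3 -c "
from h import *
f=grab('wrist');f=grab('wrist','w7.png');disp()
go(.5636,-.1653,.1129,199.3)"
```

```text
platform moved [0.03317895 0.03281159]
t 29.2 pos [ 0.6276 -0.1432  0.214 ] [-1.7997e+02 -3.0000e-02 -1.6076e+02] F [0.3 0.2 0.2] grip 0.586 0.0
move tx 0.0677 ty 0.0002 tz 0.1011 roll -0.06
```

View pics/w7.png

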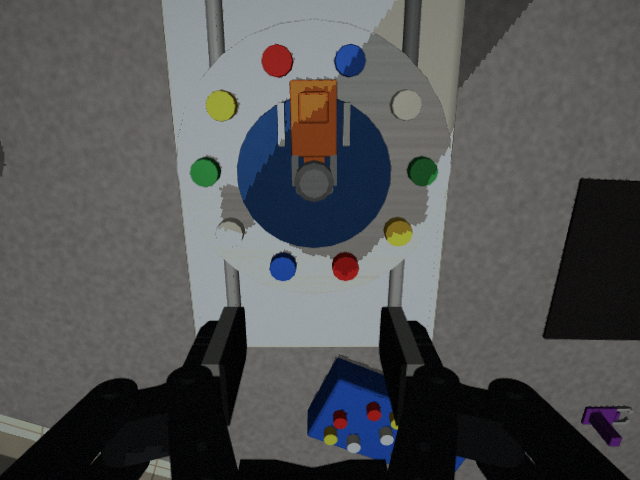

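The clip lies between the rails, prongs around the spindle head (313,181), tab at (313,107) on the panel side. A quick check of the seated distance (should be 55 mm from back edge to axis), then I hand in.

```bash
python3 -c "
from h import *
f=grab('wrist')
b=plane(f,[[290,80.5],[337,80.5]],.095)[:,:2];s=plane(f,[313.5,181.5],.112)[0,:2]
m=b.mean(0);print(m,s,np.linalg.norm(s-m),np.linalg.norm(b[1]-b[0]))
if abs(np.linalg.norm(s-m)-.055)<.0022: print(order.finish_job())
"
```

```text
[ 0.54442897 -0.17202795] [ 0.59371808 -0.15487044] 0.05219000240438494 0.025531674862372327
```

The distance reads 52 mm, which is on the home side of 55 given the few-mm calibration error. The force rise and the TCP distance both agree it's home, so I'm handing in.

```bash
python3 -c "
from h import *
print(order.finish_job())"
```

```text
the job is handed in; nothing more can be done
None
```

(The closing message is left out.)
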